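Fill the battery dock and hold its recessed reset

ROBOT

A 7-joint arm with a two-finger parallel gripper is mounted at the origin on the work surface. World frame = base frame: x ahead of the robot, y to its left, z up, the work surface at z = 0. Lengths are in mm, angles in rad, forces in N, time in s.
With the tool pointing down it reaches from about 400 to 850 mm from the base axis. Payload 6.9 kg.
Tool frame: the origin (TCP) lies between the finger pads; the fingertips stand 19 mm ahead of it and the grasp point (between the pads) is the TCP; y points along the fingers, x is the direction in which the jaws open and shut, and the axes are right-handed (so a half turn about y gives the same grasp; the last joint's range is limited). The gripper opens to 85 mm and grips with 20 to 120 N. Pads are 22 mm wide; open, the fingers measure 114 mm over their backs; the gripper's body (76 mm by 85 mm) begins 54 mm behind the grasp point. The pads swing forward as they close: fully open they stand 13 mm farther back than shut.
Start: joints at [-1, 0.507, -0.238, 1.5, 0.126, 1.149, -0.155], TCP at [280.169, 558.675, 250.275] pointing down, gripper open.
Joint ranges: [-3.08, 3.08], [-0.24, 2.05], [-1.43, 1.35], [0, 2.5], [-1.52, 4.66], [0.17, 1.96], [-2.89, 2.89]. Speed limits (rad/s): [2.39, 2.39, 3.14, 3.14, 3.14, 3.14, 3.14].

INTERFACE

Orientations are given as a rotation vector (axis times angle).
In Python, from station import move_ptp, move_l, move_j, gripper_to, dwell, solve_ik, get_image, PlanningError, sign_off, get_t, get_joint_positions, get_joint_vel, get_joint_efforts, get_eef_pos, get_tool_rot, get_contact_force, get_ft_torque, get_opening gives the robot as it stands. The module is installed in compiled form; this text tells all that it offers. Calls block until the motion is done:
- move_ptp(position, orientation): joint-space move of the TCP to a pose.
- move_l(position, rot=None, v=150): straight line of the TCP; rot=None keeps the orientation; v is the mean speed in mm/s.
- move_j(angles): joint-space move.
- gripper_to(opening, strength=None): finger opening in mm; strength is the grip in N (None keeps the last); returns when the fingers have stopped.
- dwell(seconds).
- solve_ik(position, orientation): joint angles nearest the present ones, or None.
- get_image(name): name is "scene" or "top" or "wrist"; returns a dict with "pixels" (400x640x3 uint8, blue, green, red), "range_z" (400x640 float32, mm along the optical axis (not along the pixel's ray), 0 where there is no reading), "camera_matrix" (3x3 intrinsics, pixels), "k1" (the pictures are not rectified: a ray, as slopes to the right and down, at radius r is drawn at 1 + k1 r^2 times it, then the intrinsics apply), "rvec" (rotation vector, rad) and "tvec" (3), from world to camera coordinates, as OpenCV has them; the wrist camera has in their place "tool_from_camera" (4x4, takes a point from camera to tool coordinates, whose origin is the TCP and whose axes are the tool frame's). Camera axes: x right, y down, z forward; pixel columns grow to the right and rows downward; lengths in mm; the calibration is good to about 2 mm. A picture is of the moment at which its call begins: read the wrist's pose just before it.
A pose or a line that the arm cannot do raises PlanningError and nothing moves.
- sign_off(): hands the job in, once; it reports no verdict.
Readings, each from a call of its own:
- get_t(): time.
- get_joint_positions(): joint angles.
- get_joint_vel(): joint speeds.
- get_joint_efforts(): joint torques, N m.
- get_eef_pos(): TCP position.
- get_tool_rot(): TCP orientation.
- get_contact_force(): force on the tool from outside, world axes, zero at the start.
- get_ft_torque(): the same for the moment, N m.
- get_opening(): finger opening in mm.
Only numpy, scipy, OpenCV 4.12 (cv2) and the standard library are available. Lean on these libraries where they do the work, as an engineer would, in place of code of your own. Each camera call takes 0.05 s, during which the arm holds its last target.

TASK

Put the two spare battery cells upright into the two empty wells of the charging dock, seated right down and let go, leaving the cells already in it where they are. When all four wells are full, take the reset pin from its stand, put it through the hole in the top of the dock's control housing and press the recessed button all the way down with it, and finish while still gripping the pin and holding the button down. Do not knock over or push aside the other things on the bench.

Things in the scene. Friction and masses are not known exactly. Their poses are not given: they have to be found in the camera images.
- dock: Grey charging dock, fixed to the bench. Its origin is on the bench under the row of wells, x across the row, y along the row. The well block is 80 mm (x) by 264 mm (y), 45 mm tall, y from -92 to +172 mm. Joined to its -y end is a control housing 80 by 90 mm, 60 mm tall, y from -184 to -94 mm.
- aperture (a point): Centre of the round 16 mm hole in the flat top of the control housing, on the top face, 60 mm above the bench; the lid is 6 mm thick and hollow below. The reset button lies straight beneath, recessed.
- reset_top (a point): Centre of the top face of the recessed white round button, 24 mm across, 28 mm below the lid's top face (32 mm above the bench) when not pressed.
- reset (a joint): Travel of the recessed button: 0 is up, 0.006 m is fully down. It springs back when let go; about 2 N starts it moving down and about 5 N bottoms it.
- well0 (a point): Centre of the floor of well 0 of the dock (dock y = +132 mm), 8 mm above the bench. The well is a round pocket 39 mm in diameter and 37 mm deep, mouth 45 mm above the bench; wells stand 64 mm apart. It may be empty or hold a cell.
- well1 (a point): Centre of the floor of well 1 of the dock (dock y = +68 mm), 8 mm above the bench. The well is a round pocket 39 mm in diameter and 37 mm deep, mouth 45 mm above the bench; wells stand 64 mm apart. It may be empty or hold a cell.
- well2 (a point): Centre of the floor of well 2 of the dock (dock y = +4 mm), 8 mm above the bench. The well is a round pocket 39 mm in diameter and 37 mm deep, mouth 45 mm above the bench; wells stand 64 mm apart. It may be empty or hold a cell.
- well3 (a point): Centre of the floor of well 3 of the dock (dock y = -60 mm), 8 mm above the bench. The well is a round pocket 39 mm in diameter and 37 mm deep, mouth 45 mm above the bench; wells stand 64 mm apart. It may be empty or hold a cell.
- seated_a: Battery cell already standing in one of the wells (which one varies), its top 103 mm above the bench: black cylinder 34 mm in diameter and 95 mm tall with a flat steel top, 0.2 kg, its foot chamfered over the lowest 6 mm (to 27 mm). Origin: centre of the underside, z up.
- seated_b: Battery cell already standing in one of the wells (which one varies), its top 103 mm above the bench: black cylinder 34 mm in diameter and 95 mm tall with a flat steel top, 0.2 kg, its foot chamfered over the lowest 6 mm (to 27 mm). Origin: centre of the underside, z up.
- spare_a: Spare battery cell standing upright on the bench: black cylinder 34 mm in diameter and 95 mm tall with a flat steel top, 0.2 kg, its foot chamfered over the lowest 6 mm (to 27 mm). Origin: centre of the underside, z up.
- spare_b: Spare battery cell standing upright on the bench: black cylinder 34 mm in diameter and 95 mm tall with a flat steel top, 0.2 kg, its foot chamfered over the lowest 6 mm (to 27 mm). Origin: centre of the underside, z up.
- stand: Fixed square aluminium stand for the reset pin, 56 by 56 mm, 60 mm tall, with a 12 mm hole in the middle of its top. Origin: centre of the underside.
- pin: Reset pin (stylus), 0.08 kg, standing upright in the stand: a steel shaft 8 mm in diameter and 52 mm long, pointing down, below a round grey handle 20 mm in diameter and 65 mm long. Origin: the tip of the shaft, z up along the pin to the handle (handle from z = 52 to 117 mm). In the stand the tip is 8 mm above the bench, the handle rests on the stand's top.
- pin_tip (a point): The tip of the pin's shaft (same point as the pin's origin).
- grease_jar: Bystander, loose: white jar with black cap, 52 mm in diameter, 65 mm tall. Origin: on its underside or middle.
- screwdriver: Bystander, loose: screwdriver lying flat, 190 mm long, handle toward its -x. Origin: on its underside or middle.
- torch: Bystander, loose: aluminium dive torch standing on its 60 mm head, 155 mm tall. Origin: on its underside or middle.
- wrench: Bystander, loose: steel wrench lying flat, 200 mm long. Origin: on its underside or middle.
- pen_mug: Bystander, loose: white cup, 76 mm across, 90 mm tall. Origin: on its underside or middle.
- clamp_ring: Bystander, loose: brass ring lying flat, 72 mm across, 18 mm tall. Origin: on its underside or middle.
- coupling: Bystander, loose: brass hose coupling, 44 mm across, 60 mm tall. Origin: on its underside or middle.
Not all that is in view belongs to the job. Leave any orange look-alike of the spare_b alone.

How it is judged (in metres and radians):
On the way, in this order (a step that is already met when the one before it is completed fails the run):
1. all four wells hold a seated, upright cell and the gripper has let go of the spares ((horizontal distance between spare_a and well0 below 0.005 m or horizontal distance between spare_a and well1 below 0.005 m or horizontal distance between spare_a and well2 below 0.005 m or horizontal distance between spare_a and well3 below 0.005 m) and height (world z) of each of spare_a, spare_b, seated_a, seated_b below 0.012 m and angle between each of spare_a, spare_b, seated_a, seated_b's own z axis and vertical below 0.12 rad and (horizontal distance between spare_b and well0 below 0.005 m or horizontal distance between spare_b and well1 below 0.005 m or horizontal distance between spare_b and well2 below 0.005 m or horizontal distance between spare_b and well3 below 0.005 m) and (horizontal distance between seated_a and well0 below 0.005 m or horizontal distance between seated_a and well1 below 0.005 m or horizontal distance between seated_a and well2 below 0.005 m or horizontal distance between seated_a and well3 below 0.005 m) and (horizontal distance between seated_b and well0 below 0.005 m or horizontal distance between seated_b and well1 below 0.005 m or horizontal distance between seated_b and well2 below 0.005 m or horizontal distance between seated_b and well3 below 0.005 m) and contact force between the fingers and spare_a below 0.1 N and contact force between the fingers and spare_b below 0.1 N), for 0.2 s.
2. the gripped pin holds the recessed button down (value of joint reset above 0.0045 m and contact force between pin and reset_c0 above 1.5 N and contact force between the fingers and pin above 2 N), for 0.3 s.
At the end, for the whole second after the job is handed in: Four upright cells (0.12 rad) seated in the wells: within 5 mm of a well centre, underside under 12 mm above the bench; the pin, gripped (over 2 N), pushes the button (over 1.5 N) over 4.5 of its 6 mm down; spares and pin at rest (0.03 m/s), all held through the last second (all of step 2 and (horizontal distance between spare_a and well0 below 0.005 m or horizontal distance between spare_a and well1 below 0.005 m or horizontal distance between spare_a and well2 below 0.005 m or horizontal distance between spare_a and well3 below 0.005 m) and height (world z) of each of spare_a, spare_b, seated_a, seated_b below 0.012 m and angle between each of spare_a, spare_b, seated_a, seated_b's own z axis and vertical below 0.12 rad and (horizontal distance between spare_b and well0 below 0.005 m or horizontal distance between spare_b and well1 below 0.005 m or horizontal distance between spare_b and well2 below 0.005 m or horizontal distance between spare_b and well3 below 0.005 m) and (horizontal distance between seated_a and well0 below 0.005 m or horizontal distance between seated_a and well1 below 0.005 m or horizontal distance between seated_a and well2 below 0.005 m or horizontal distance between seated_a and well3 below 0.005 m) and (horizontal distance between seated_b and well0 below 0.005 m or horizontal distance between seated_b and well1 below 0.005 m or horizontal distance between seated_b and well2 below 0.005 m or horizontal distance between seated_b and well3 below 0.005 m) and linear speed of each of spare_a, spare_b, pin below 0.03 m/s); the arm keeps its last pose, push and grip.
It fails at once if the button is pressed (over 3 mm) before all four wells are filled (value of joint reset above 0.003 m and not (((horizontal distance between spare_a and well0 below 0.005 m or horizontal distance between spare_a and well1 below 0.005 m or horizontal distance between spare_a and well2 below 0.005 m or horizontal distance between spare_a and well3 below 0.005 m) and height (world z) of spare_a below 0.012 m and angle between spare_a's own z axis and vertical below 0.12 rad) and ((horizontal distance between spare_b and well0 below 0.005 m or horizontal distance between spare_b and well1 below 0.005 m or horizontal distance between spare_b and well2 below 0.005 m or horizontal distance between spare_b and well3 below 0.005 m) and height (world z) of spare_b below 0.012 m and angle between spare_b's own z axis and vertical below 0.12 rad) and ((horizontal distance between seated_a and well0 below 0.005 m or horizontal distance between seated_a and well1 below 0.005 m or horizontal distance between seated_a and well2 below 0.005 m or horizontal distance between seated_a and well3 below 0.005 m) and height (world z) of seated_a below 0.012 m and angle between seated_a's own z axis and vertical below 0.12 rad) and ((horizontal distance between seated_b and well0 below 0.005 m or horizontal distance between seated_b and well1 below 0.005 m or horizontal distance between seated_b and well2 below 0.005 m or horizontal distance between seated_b and well3 below 0.005 m) and height (world z) of seated_b below 0.012 m and angle between seated_b's own z axis and vertical below 0.12 rad))).
It fails at once if a cell that was already in the dock is taken out or moved (over 15 mm) (distance of any of seated_a, seated_b from where it was at the start of the episode above 0.015 m).
It fails at once if another thing on the bench is pushed more than 30 mm or tipped over (distance of any of grease_jar, screwdriver, torch, wrench, pen_mug, clamp_ring, coupling from where it was at the start of the episode above 0.03 m or angle between any of grease_jar, torch, pen_mug, coupling's own z axis and vertical above 0.5 rad).
It also fails if it takes over 69 s, if anything falls off the work surface, if the arm or the gripper's body presses on something with over 40 N, if the wrist force passes 120 N, or if a joint passes its speed limit or range.

## Working session

There is one attempt and no reset: what is moved stays moved. The work goes in short steps, each a Python script; the robot and the scene stay as the last script left them, time stands still between calls to the robot, and variables do not carry over. Pictures are saved under pics/ and viewed, and the job is handed in when it is done.

```bash
ls; mkdir -p pics; cat > h.py <<'E'
from station import *
import numpy as np, cv2
def snap(name,fn):
    p,r=np.array(get_eef_pos()),np.array(get_tool_rot())
    im=get_image(name); im['p']=p; im['r']=r
    cv2.imwrite('pics/'+fn+'.png',im['pixels'])
    np.save('pics/'+fn+'.npy',im,allow_pickle=True)
    return im
def load(fn): return np.load('pics/'+fn+'.npy',allow_pickle=True).item()
def cam(im):
    # returns R_wc (cam->world), origin
    if 'rvec' in im and im.get('rvec') is not None:
        R=cv2.Rodrigues(np.array(im['rvec'],float))[0]; t=np.array(im['tvec'],float).ravel()
        return R.T,-R.T@t
    T=np.array(im['tool_from_camera'],float); Rt=cv2.Rodrigues(np.array(im['r'],float))[0]
    return Rt@T[:3,:3], Rt@T[:3,3]+im['p']
def slopes(im,uv):
    K=np.array(im['camera_matrix'],float);k=float(im['k1'])
    return cv2.undistortPoints(np.array(uv,float).reshape(-1,1,2),K,np.array([k,0,0,0,0.])).reshape(-1,2)
def onplane(im,uv,z):
    R,o=cam(im); s=slopes(im,uv); d=np.c_[s,np.ones(len(s))]@R.T
    return o+d*((z-o[2])/d[:,2])[:,None]
def proj(im,P):
    R,o=cam(im); rv=cv2.Rodrigues(R.T)[0]; t=-R.T@o
    return cv2.projectPoints(np.array(P,float).reshape(-1,1,3),rv,t,np.array(im['camera_matrix'],float),np.array([float(im['k1']),0,0,0,0]))[0].reshape(-1,2)
def cloud(im):
    R,o=cam(im); h,w=im['range_z'].shape
    v,u=np.mgrid[:h,:w]; s=slopes(im,np.c_[u.ravel(),v.ravel()])
    z=im['range_z'].ravel().astype(float)
    P=o+(np.c_[s,np.ones(len(s))]*z[:,None])@R.T
    P[z<=0]=np.nan
    return P.reshape(h,w,3)
E
python3 - <<'E'
from h import *
for n in('top','scene','wrist'):
    im=snap(n,n+'0'); print(n,[k for k in im],im['camera_matrix'].tolist() if n=='top' else '',cam(im)[1])
print(get_t(),get_tool_rot())
E
```

```text
pics
top ['pixels', 'range_z', 'camera_matrix', 'k1', 'rvec', 'tvec', 'p', 'r'] [[452.82454395327204, 0.0, 320.32608620561155], [0.0, 452.82454395327204, 202.6355630863096], [0.0, 0.0, 1.0]] [ 337.8004505     6.33851944 1290.68974116]
scene ['pixels', 'range_z', 'camera_matrix', 'k1', 'rvec', 'tvec', 'p', 'r']  [1239.38428172  131.93393137  770.06398224]
wrist ['pixels', 'range_z', 'camera_matrix', 'k1', 'tool_from_camera', 'p', 'r']  [220.58060793 589.12149371 372.36464525]
0.15 [-1.3947006  -0.85957058  0.86143547]
```

View pics/top0.png

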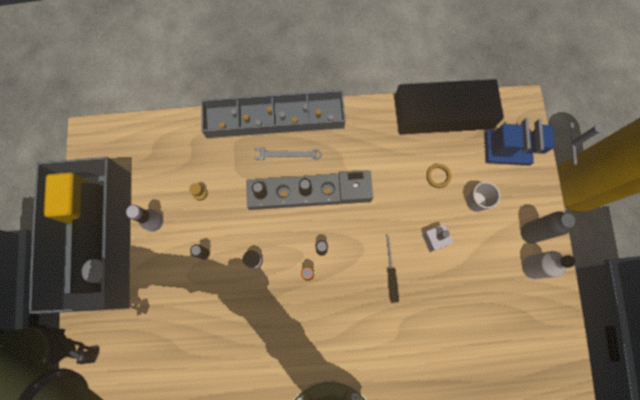

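View pics/scene0.png

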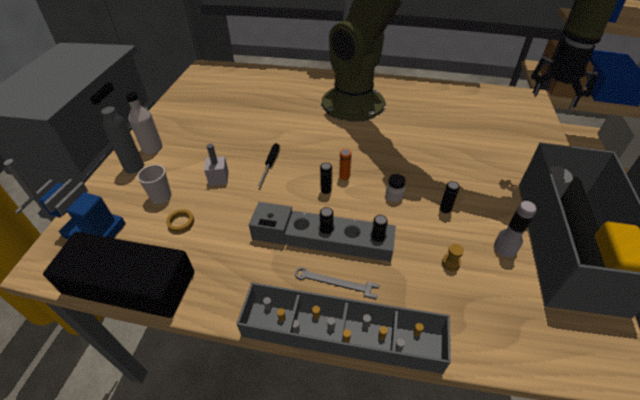

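View pics/wrist0.png

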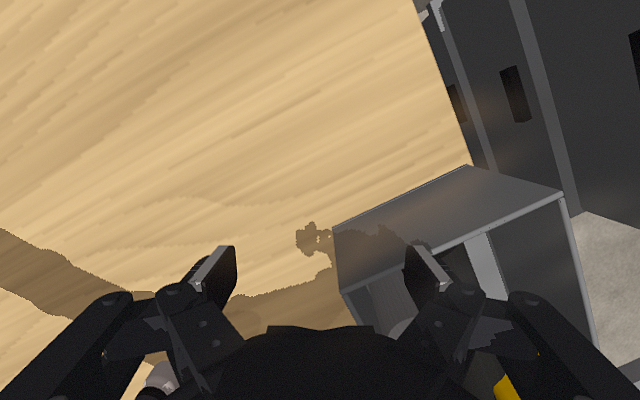

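```bash
python3 - <<'E'
from h import *
print(cv2.Rodrigues(np.array(get_tool_rot()))[0].round(3))
im=load('top0');print(cam(im)[0].round(3),im['k1']); P=cloud(im); z=P[...,2]
print(np.nanpercentile(z,[1,50,99]))
E
```

```text
[[ 0.448 -0.001 -0.894]
 [ 0.894 -0.001  0.448]
 [-0.001 -1.    -0.   ]]
[[-0.075 -0.975  0.211]
 [-0.997  0.072 -0.021]
 [ 0.006 -0.212 -0.977]] -0.08720503668512297
[-760.49165717   -1.04378656  679.70888694]
```

```bash
python3 - <<'E'
from h import *
im=load('top0');P=cloud(im)
rois={'spA':(185,236,217,262),'spB':(310,232,335,257),'s0':(248,176,272,200),'s2':(295,175,316,197),'orange':(296,260,318,282),'jar':(240,245,266,272),'pin':(432,220,455,245),'coup':(186,178,210,202),'torch':(122,200,165,232)}
for n,(a,b,c,d) in rois.items():
    Q=P[b:d,a:c].reshape(-1,3); zt=np.nanpercentile(Q[:,2],98); m=Q[:,2]>zt-8
    print(n,zt.round(1),m.sum(),np.nanmean(Q[m],0).round(1))
# dock: top face 45 and housing 60
Q=P[160:215,235:385].reshape(-1,3)
m=(Q[:,2]>52)&(Q[:,2]<68); 
pp=Q[(Q[:,2]>35)&(Q[:,2]<70)]
r=cv2.minAreaRect(pp[:,:2].astype(np.float32)); print('dock',r)
mm=Q[(Q[:,2]>52)&(Q[:,2]<66)][:,:2].astype(np.float32); print('hous',cv2.minAreaRect(mm),np.median(mm,0))
big=cv2.resize(im['pixels'][140:310,180:470],None,fx=2.75,fy=2.75,interpolation=cv2.INTER_CUBIC);cv2.imwrite('pics/topcrop.png',big)
E
```

```text
spA 97.6 127 [491.1 319.8  95. ]
spB 99.2 119 [478.7 -13.8  95.7]
s0 106.4 115 [649.6 146.8 103.3]
s2 106.3 111 [648.7  18.9 103.3]
orange 99.0 122 [411.2  29.2  95.6]
jar 68.2 227 [463.2 179.8  65.2]
pin 126.1 52 [ 483.  -340.   124.3]
coup 62.9 116 [670.7 327.8  60.2]
torch 156.4 156 [596.3 468.1 154.3]
dock ((649.715576171875, 8.941085815429688), (356.720703125, 82.58905029296875), 89.52764129638672)
hous ((650.0932006835938, -6.5734405517578125), (325.7490539550781, 82.23700714111328), 89.31328582763672) [ 646.0801   -121.240845]
```

View pics/topcrop.png

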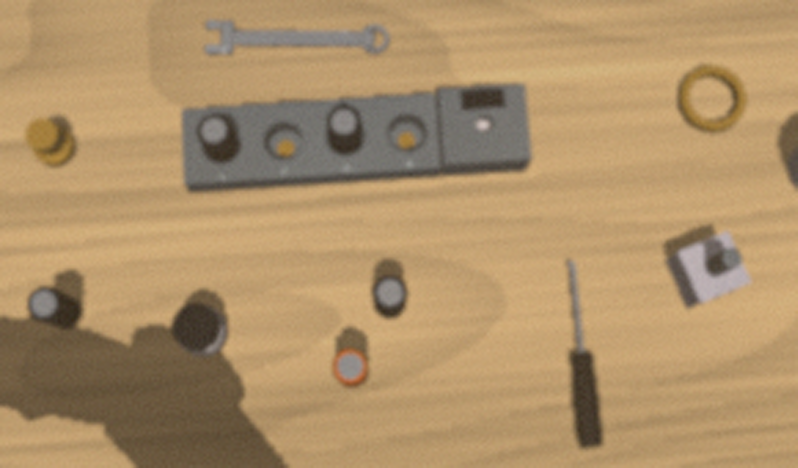

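```bash
cat >> h.py <<'E'
def Rj(yaw):
    # jaw axis (tool x) at yaw in world, tool y down
    x=np.array([np.cos(yaw),np.sin(yaw),0]); y=np.array([0,0,-1.]); return np.c_[x,y,np.cross(x,y)]
def rv(yaw): return cv2.Rodrigues(Rj(yaw))[0].ravel()
E
python3 - <<'E'
from h import *
im=load('wrist0');print(np.array(im['tool_from_camera']).round(3),im['camera_matrix'][0],im['k1'])
for yaw in (0,np.pi):
  for p in [(491,320,250),(491,320,72),(479,-14,72),(649,83,170),(649,-45,85),(483,-340,98),(483,-340,200),(650,-121,180),(650,-121,116)]:
    q=solve_ik(list(p),list(rv(yaw))); print(round(yaw,1),p,None if q is None else np.round(q,2))
E
```

```text
[[ 1.00000e+00  0.00000e+00 -1.00000e-03  7.38000e-01]
 [ 1.00000e-03 -2.63000e-01  9.65000e-01 -1.22859e+02]
 [ 0.00000e+00 -9.65000e-01 -2.63000e-01  6.69320e+01]
 [ 0.00000e+00  0.00000e+00  0.00000e+00  1.00000e+00]] [282.494169     0.         320.09821457] -0.04052397234227509
0 (491, 320, 250) [-0.66  0.44  0.07  1.61 -0.03  1.09 -0.59]
0 (491, 320, 72) [-0.64  0.64  0.03  1.82 -0.03  0.68 -0.59]
0 (479, -14, 72) [-0.11  0.53  0.14  2.1  -0.14  0.52  0.12]
0 (649, 83, 170) [-0.23  0.62  0.12  1.53 -0.08  1.   -0.09]
0 (649, -45, 85) [-0.1   0.71  0.22  1.63 -0.2   0.82  0.2 ]
0 (483, -340, 98) [ 0.21  0.69  0.61  1.79 -0.52  0.83  1.07]
0 (483, -340, 200) [ 0.09  0.62  0.82  1.68 -0.5   1.07  1.06]
0 (650, -121, 180) [-0.02  0.63  0.29  1.5  -0.2   1.04  0.32]
0 (650, -121, 116) [ 0.    0.69  0.25  1.57 -0.2   0.91  0.33]
3.1 (491, 320, 250) [-0.17  0.51 -0.72  1.6   0.36  1.16  2.17]
3.1 (491, 320, 72) [-0.21  0.72 -0.67  1.81  0.59  0.82  1.96]
3.1 (479, -14, 72) [ 0.37  0.58 -0.59  2.09  0.54  0.62  2.55]
3.1 (649, 83, 170) [ 0.2   0.68 -0.66  1.52  0.45  1.09  2.59]
3.1 (649, -45, 85) [ 0.39  0.77 -0.63  1.62  0.53  0.93  2.71]
3.1 (483, -340, 98) [-0.03  0.91  1.15  1.79 -0.94  1.1  -1.68]
3.1 (483, -340, 200) [-0.04  0.76  1.15  1.68 -0.73  1.21 -1.85]
3.1 (650, -121, 180) [-0.39  0.88  1.15  1.5  -0.82  1.3  -2.29]
3.1 (650, -121, 116) [ 0.48  0.73 -0.6   1.56  0.47  0.99  2.89]
```

```bash
python3 - <<'E'
from h import *
move_ptp([491,255,250],list(rv(0))); im=snap('wrist','wA1'); print(get_t(),proj(im,[[491,320,95]]))
move_l([530,265,220],v=250); im=snap('wrist','wA2'); print(get_t(),proj(im,[[491,320,95]]))
E
```

```text
1.5833 [[321.46772713 130.15264826]]
1.9833 [[275.70148948 141.25794248]]
```

View pics/wA1.png

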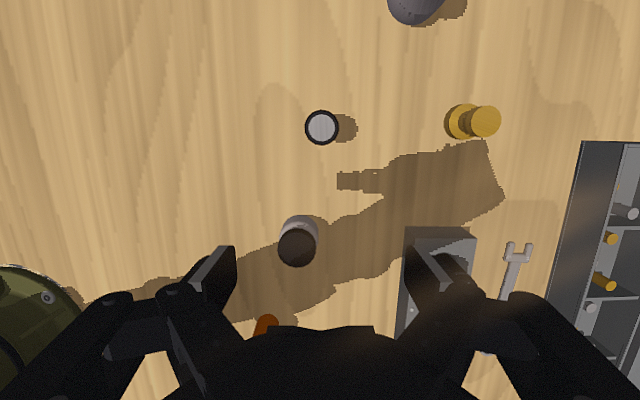

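View pics/wA2.png

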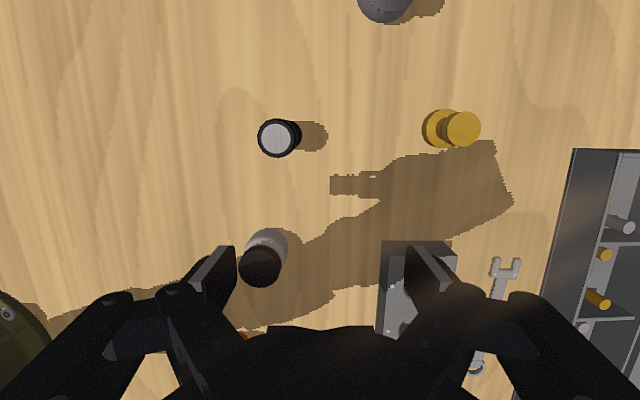

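```bash
cat >> h.py <<'E'
def topc(im,guess,win=30,lo=110,smax=45):
    """centroid of bright low-saturation blob (steel top) near guess"""
    hsv=cv2.cvtColor(im['pixels'],cv2.COLOR_BGR2HSV)
    m=((hsv[...,2]>lo)&(hsv[...,1]<smax)).astype(np.uint8)
    n,l,st,c=cv2.connectedComponentsWithStats(m)
    best=[(np.hypot(*(c[i]-guess)),i) for i in range(1,n) if st[i,4]>60]
    d,i=min(best); cs,_=cv2.findContours((l==i).astype(np.uint8),cv2.RETR_EXTERNAL,cv2.CHAIN_APPROX_NONE)
    e=cv2.fitEllipse(max(cs,key=len)); return np.array(e[0]),e[1],st[i,4]
def tri(obs):
    A=[];b=[]
    A=np.zeros((3,3));b=np.zeros(3)
    for im,uv in obs:
        R,o=cam(im); d=R@np.r_[slopes(im,[uv])[0],1]; d/=np.linalg.norm(d)
        M=np.eye(3)-np.outer(d,d); A+=M;b+=M@o
    return np.linalg.solve(A,b)
E
python3 - <<'E'
from h import *
a,b=load('wA1'),load('wA2')
ca,cb=topc(a,[321,127]),topc(b,[277,137]); print(ca,cb)
print(tri([(a,ca[0]),(b,cb[0])]))
for im,c in((a,ca),(b,cb)):
    print(onplane(im,[c[0]],95)); P=cloud(im); u,v=c[0].astype(int); print(P[v-2:v+3,u-2:u+3].reshape(-1,3).mean(0))
E
```

```text
(array([321.1774292 , 127.30211639]), (25.729877471923828, 25.9309139251709), np.int32(560)) (array([275.41812134, 138.15206909]), (28.013063430786133, 29.281166076660156), np.int32(684))
[490.7198049  322.60737189  94.20569095]
[[490.70961117 322.64610767  95.        ]]
[490.53930047 322.92235835  94.78798651]
[[490.85322395 322.6084472   95.        ]]
[nan nan nan]
```

```bash
python3 - <<'E'
from h import *
for i,y in enumerate((30,-90,-180)):
    move_ptp([640,y,250],list(rv(0))); im=snap('wrist','wD%d'%i); print(get_t(),proj(im,[[650,147,103],[650,83,45],[649,19,103],[649,-45,45],[650,-121,60]]).round())
move_l([610,-180,220],v=250); im=snap('wrist','wD3')
E
```

```text
3.05 [[333.  71.]
 [330. 141.]
 [330. 209.]
 [328. 245.]
 [328. 305.]]
3.65 [[333. -90.]
 [330.  22.]
 [331.  78.]
 [328. 146.]
 [329. 214.]]
4.15 [[ 333. -217.]
 [ 330.  -78.]
 [ 331.  -37.]
 [ 329.   61.]
 [ 329.  134.]]
```

View pics/wD0.png

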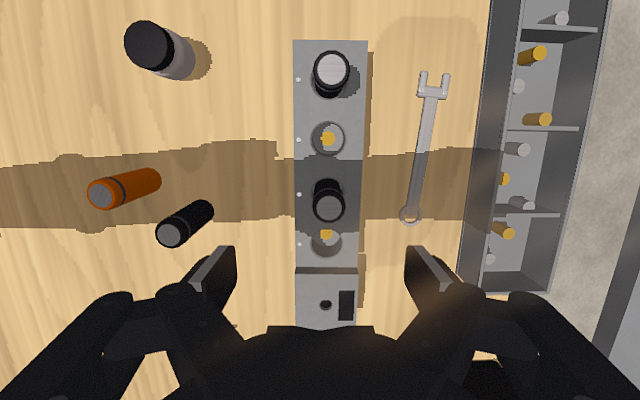

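View pics/wD1.png

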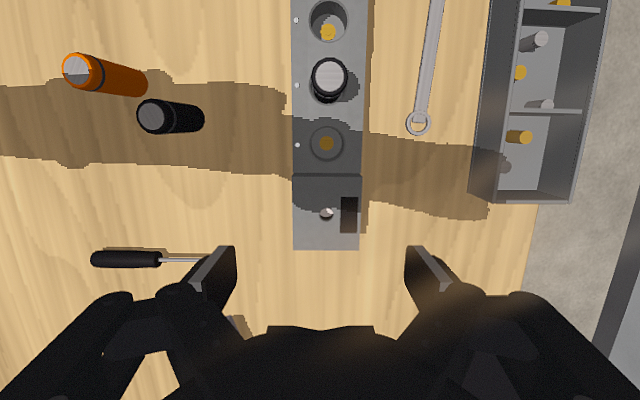

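View pics/wD2.png

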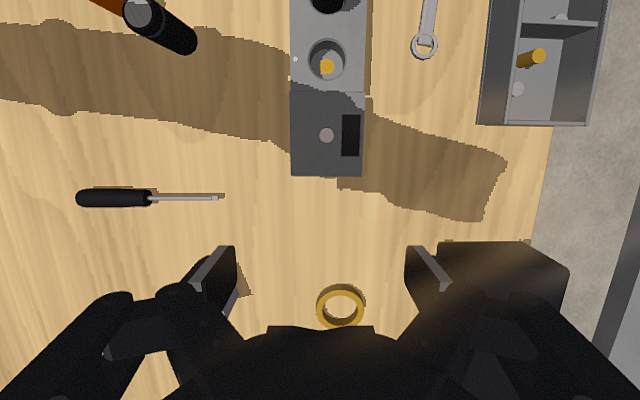

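View pics/wD3.png

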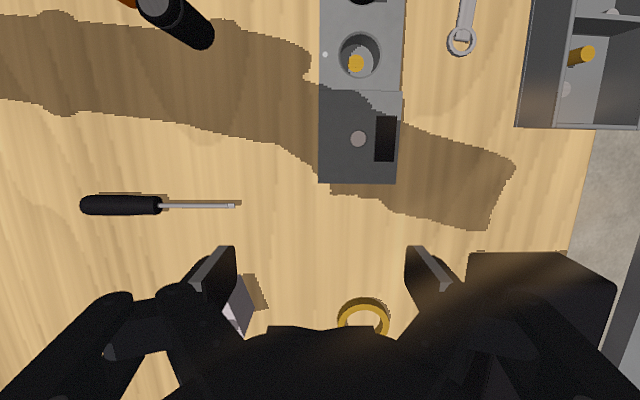

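```bash
cat >> h.py <<'E'
def hole(im,guess,z0,tol=2.5,win=40):
    P=cloud(im); u,v=np.int32(guess)
    sub=P[v-win:v+win,u-win:u+win,2]
    m=(~(sub>z0-tol)).astype(np.uint8)
    m=cv2.morphologyEx(m,cv2.MORPH_OPEN,np.ones((3,3),np.uint8))
    n,l,st,c=cv2.connectedComponentsWithStats(m)
    i=min((np.hypot(*(c[i]-win)),i) for i in range(1,n) if st[i,4]>20)[1]
    cs,_=cv2.findContours((l==i).astype(np.uint8),cv2.RETR_EXTERNAL,cv2.CHAIN_APPROX_NONE)
    c=max(cs,key=len).reshape(-1,2)+np.array([u-win,v-win]); 
    W=onplane(im,c,z0)[:,:2].astype(np.float32)
    return np.array(cv2.fitEllipse(c.astype(np.float32))[0]),cv2.minEnclosingCircle(W),cv2.fitEllipse(W)
E
python3 - <<'E'
from h import *
D=[load('wD%d'%i) for i in range(4)]
P=cloud(D[1])
print('block z',np.nanmedian(P[100:108,300:308,2]),np.nanstd(P[100:108,300:308,2]),'housing z',np.nanmedian(P[225:240,300:315,2]))
for k,g,z in((0,(328,139),45),(1,(326,143),45),(1,(327,21),45),(2,(326,60),45),(3,(358,55),45),(2,(326,135),60),(3,(358,138),60),(1,(326,213),60)):
    try: print(k,g,hole(D[k],g,z))
    except Exception as e: print(k,g,e)
for k,g in((0,(330,70)),(1,(329,77))):
    c=topc(D[k],g,smax=60,lo=90);print(c,onplane(D[k],[c[0]],103))
E
```

```text
block z 44.09112991879945 0.6834156209407264 housing z 59.36166048711635
0 (328, 139) (array([328.45889282, 139.25941467]), ((648.6401977539062, 84.57989501953125), 20.15847396850586), ((648.5681762695312, 84.66145324707031), (38.022705078125, 38.63713073730469), 150.71168518066406))
1 (326, 143) (array([327.02902222, 144.48353577]), ((647.6821899414062, -43.693172454833984), 19.996170043945312), ((647.5133056640625, -43.41130828857422), (37.68651580810547, 38.197669982910156), 168.22430419921875))
1 (327, 21) OpenCV(4.12.0) /io/opencv/modules/imgproc/src/morph.dispatch.cpp:1178: error: (-215:Assertion failed) !_src.empty() in function 'morphologyEx'

2 (326, 60) (array([326.90539551,  59.65986633]), ((647.1909790039062, -44.16107940673828), 19.66273307800293), ((647.1262817382812, -44.18191146850586), (37.35802459716797, 37.777496337890625), 171.89547729492188))
3 (358, 55) (array([359.40908813,  54.81166077]), ((646.7701416015625, -43.65317153930664), 20.41884994506836), ((646.7591552734375, -43.76166915893555), (38.47354507446289, 38.93952941894531), 143.9566192626953))
2 (326, 13
[... 217 characters left out ...]
8) (array([358.03356934, 138.48828125]), ((646.1744995117188, -122.36726379394531), 8.050728797912598), ((646.1807861328125, -122.37036895751953), (13.948114395141602, 14.98371410369873), 10.92733097076416))
1 (326, 213) (array([326.45858765, 214.35656738]), ((647.1046752929688, -121.59088897705078), 8.007599830627441), ((647.0354614257812, -121.98450469970703), (14.11882209777832, 15.280533790588379), 101.45577239990234))
(array([331.18466187,  68.99810791]), (28.217485427856445, 30.19858169555664), np.int32(710)) [[648.76254783 148.7296234  103.        ]]
(array([329.15325928,  75.98405457]), (28.176536560058594, 29.79288673400879), np.int32(699)) [[647.68016106  20.68786623 103.        ]]
```

```bash
python3 - <<'E'
from h import *
D=[load('wD%d'%i) for i in range(4)]
print('well3',tri([(D[k],hole(D[k],g,45)[0]) for k,g in((1,(326,143)),(2,(326,60)),(3,(358,55)))]))
print('ap',tri([(D[k],hole(D[k],g,60)[0]) for k,g in((1,(326,213)),(2,(326,135)),(3,(358,138)))]))
move_ptp([490.8,322.6,200],list(rv(0)))
gripper_to(60,40)
move_l([490.8,322.6,72],v=150)
print(get_contact_force(),get_opening())
gripper_to(20,50); print(get_opening(),get_contact_force(),get_eef_pos(),get_t())
move_l([490.8,322.6,200],v=150); print(get_opening(),get_contact_force(),get_eef_pos(),get_t())
snap('wrist','wA3')
E
```

```text
well3 [647.26110382 -43.23098409  42.57596904]
ap [ 646.85456867 -122.50339648   57.74267438]
[0.05899783 0.07557428 1.66200768] 60.2145149661758
33.13140057716564 [-1.16748048 -0.2852587   5.92813767] [491.15246584 322.96807319  73.13595136] 8.125
32.85096569753047 [-0.38792794 -0.09060282 -2.39644239] [490.254715   322.26410422 199.01093546] 9.125
```

View pics/wA3.png

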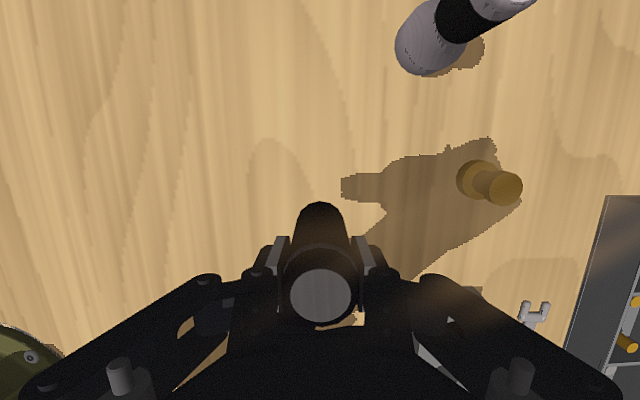

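```bash
cat >> h.py <<'E'
def held(im,guess,dz=22,**k):
    c=topc(im,guess,**k); return c, onplane(im,[c[0]],im['p'][2]+dz)[0]-im['p']
E
python3 - <<'E'
from h import *
im=load('wA3'); print(held(im,(320,296),smax=70,lo=60)); print(im['p'],get_contact_force())
P=cloud(im);print(np.nanmedian(P[290:300,312:328].reshape(-1,3),0))
E
```

```text
((array([320.13134766, 295.0501709 ]), (52.3808708190918, 59.99068832397461), np.int32(2548)), array([-0.03083588,  0.50851098, 22.        ]))
[490.254715   322.26410422 199.01093546] [-0.03164634  0.25029518 -2.32059117]
[489.96742527 322.7564352  220.72829699]
```

```bash
cat >> h.py <<'E'
def insert(x,y,zs,zend,step=4,v=40,flim=15):
    z=zs; 
    while z>zend:
        z=max(z-step,zend); move_l([x,y,z],v=v); f=np.array(get_contact_force()); p=np.array(get_eef_pos())
        print(round(z,1),p.round(1),f.round(1))
        if abs(f[2])>flim: print('stop');break
E
python3 - <<'E'
from h import *
x,y=648.5,84.1
move_ptp([x,y,200],list(rv(0))); print(get_eef_pos())
move_l([x,y,125],v=120)
insert(x,y,125,82)
print(get_t())
snap('wrist','wA4'); snap('scene','sA4')
E
```

```text
[647.80509289  86.66998533 199.73755052]
121 [648.6  84.1 121.4] [-0.7 -0.6 -2.6]
117 [648.3  84.1 116.8] [-0.3 -0.2 -2.6]
113 [648.3  84.  112.6] [-0.  -0.  -1.4]
109 [648.3  84.1 108.7] [-0.6 -0.4 -2.2]
105 [648.3  84.1 104.6] [-0.5 -0.  -1.4]
101 [648.3  84.1 100.6] [-0.3  0.8 -2.3]
97 [648.3  84.1  96.6] [ 0.2  0.1 -1.9]
93 [648.3  84.1  92.6] [ 0.4  0.1 -0.9]
89 [648.3  84.1  88.6] [ 0.4 -0.3 -1.6]
85 [648.3  84.1  84.6] [-0.   0.7 -1. ]
82 [648.3  84.1  81.7] [-0.3 -0.1 -1.5]
13.8
```

View pics/wA4.png

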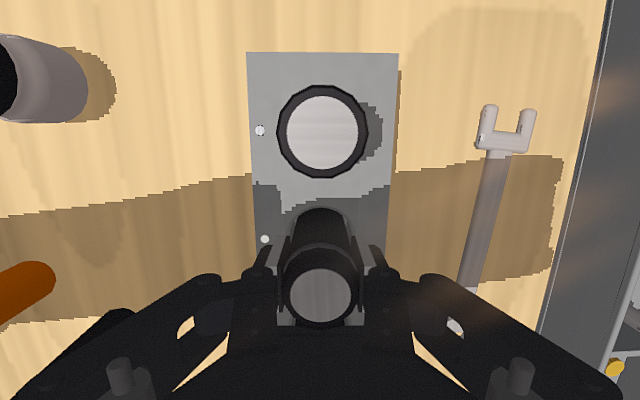

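```bash
python3 - <<'E'
from h import *
gripper_to(55); print(get_opening(),get_contact_force())
move_l([648.4,84.1,200],v=150)
move_ptp([520,-80,240],list(rv(0))); print(get_t()); im=snap('wrist','wB1'); print(proj(im,[[478.7,-13,95]]))
move_l([479,-75,210],v=250);im=snap('wrist','wB2'); print(get_t(),proj(im,[[478.7,-13,95]]))
E
```

```text
54.994858981492534 [0.38097319 0.06313221 0.25178691]
16.0333
[[274.32542071 127.53577443]]
16.4917 [[320.16270432 134.10562833]]
```

View pics/wB1.png

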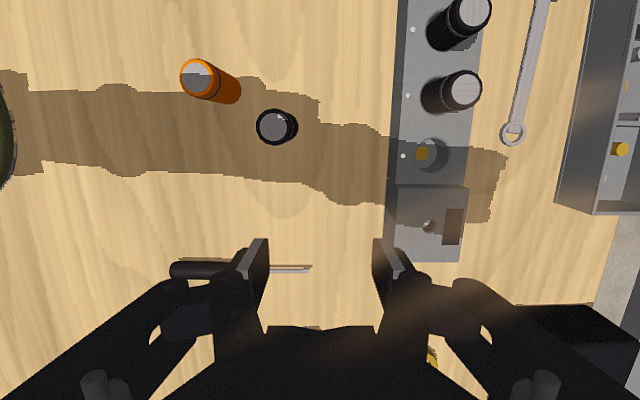

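View pics/wB2.png

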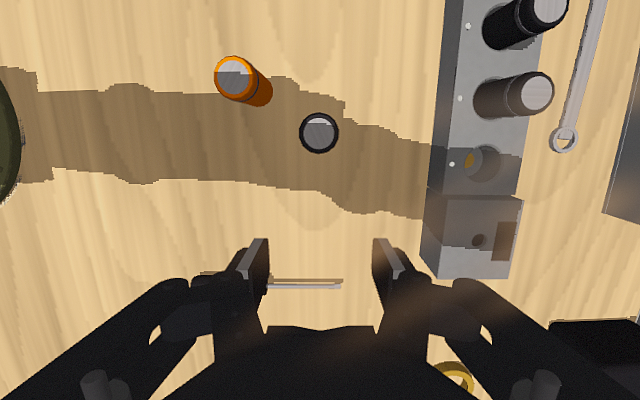

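```bash
python3 - <<'E'
from h import *
a,b=load('wB1'),load('wB2')
ca,cb=topc(a,[272,127],lo=75,smax=60),topc(b,[319,133],lo=75,smax=60); print(ca,cb)
for im,c in((a,ca),(b,cb)): print(onplane(im,[c[0]],95))
print(tri([(a,ca[0]),(b,cb[0])]))
P=cloud(b);print(np.nanmean(P[128:138,314:324].reshape(-1,3),0))
E
```

```text
(array([272.87994385, 126.51880646]), (25.96870231628418, 27.32642364501953), np.int32(595)) (array([318.3684082 , 132.89807129]), (29.639463424682617, 30.85768699645996), np.int32(762))
[[477.40323378 -12.08949483  95.        ]]
[[477.2310041 -12.0400338  95.       ]]
[477.21992968 -12.08086329  93.85954981]
[477.37290452 -11.7540158   94.72717443]
```

```bash
python3 - <<'E'
from h import *
x,y=477.3,-12.3
move_ptp([x,y,190],list(rv(0)))
move_l([x,y,73],v=150); print(get_contact_force())
gripper_to(20,50); print(get_opening(),get_eef_pos())
move_l([x,y,200],v=150)
im=snap('wrist','wB3'); print(held(im,(320,296),smax=70,lo=60),get_contact_force())
x,y=647.3,-44.0
move_ptp([x,y,200],list(rv(0)))
move_l([x,y,125],v=120); im=snap('wrist','wB4'); print(held(im,(320,296),smax=70,lo=60),get_t())
E
```

```text
[-0.44175195 -0.30359366  0.50430791]
32.84005443704163 [477.82005714 -12.38413873  74.03916701]
((array([320.11587524, 292.7996521 ]), (52.7370719909668, 60.212615966796875), np.int32(2574)), array([-0.03905005,  1.53958386, 22.        ])) [ 0.52649458 -0.03771861 -3.09692856]
((array([320.05548096, 292.73141479]), (52.54610061645508, 60.26613998413086), np.int32(2567)), array([-0.12418692,  1.57287066, 22.        ])) 20.7167
```

View pics/wB4.png

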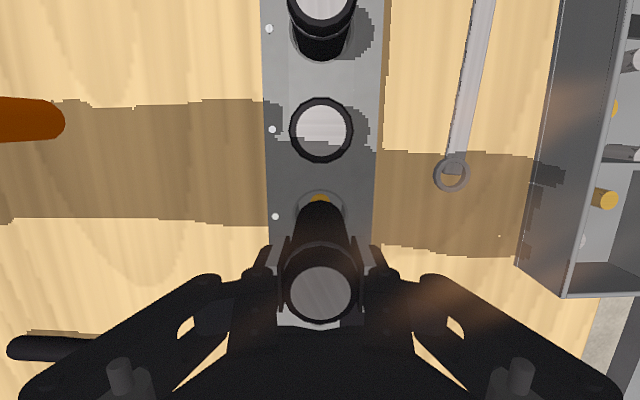

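```bash
python3 - <<'E'
from h import *
x,y=647.3,-44.9
insert(x,y,125,82.7)
print(get_t())
E
```

```text
121 [647.3 -45.  121.2] [-0.7  0.4 -2.3]
117 [647.1 -44.8 116.7] [ 0.2  0.9 -1.5]
113 [647.1 -44.9 112.6] [ 0.1 -0.1 -2.3]
109 [647.1 -44.8 108.6] [ 0.4  0.6 -2. ]
105 [647.1 -44.9 104.6] [-0.4 -0.8 -2.6]
101 [647.1 -44.9 100.7] [-0.7 -0.2 -2.3]
97 [647.1 -44.9  96.7] [ 0.5 -1.1 -3.2]
93 [647.1 -44.9  92.7] [ 0.1 -0.  -2.3]
89 [647.1 -44.9  88.6] [-0.5  0.1 -2.5]
85 [647.1 -44.8  84.6] [-0.1 -0.1 -2. ]
82.7 [647.2 -44.9  82.6] [-0.7  1.1 -1.8]
23.4667
```

```bash
python3 - <<'E'
from h import *
gripper_to(55); print(get_opening(),get_contact_force())
move_l([647,-44.9,200],v=150)
move_ptp([647,-40,270],list(rv(0))); im=snap('wrist','wC1')
Y=[148.7,84.6,20.5,-43.7]
P=cloud(im)
for Yi in Y:
    g=proj(im,[[648,Yi,103]])[0]
    try:
        c=topc(im,g,lo=75,smax=60); print(Yi,c,onplane(im,[c[0]],103)[0].round(1)); u,v=c[0].astype(int); print(np.nanmedian(P[v-3:v+4,u-3:u+4,2]))
    except Exception as e: print(Yi,g,e)
move_ptp([483,-400,250],list(rv(0))); im=snap('wrist','wP1'); print(proj(im,[[483,-340,125]]))
move_l([520,-390,230],v=250); im=snap('wrist','wP2'); print(proj(im,[[483,-340,125]]),get_t())
E
```

```text
55.188003018040376 [ 0.08284233 -0.39613497  0.83419465]
148.7 (array([320.77755737,  64.19997406]), (26.894086837768555, 28.256223678588867), np.int32(635)) [647.9  83.8 103. ]
102.72920076642447
84.6 (array([320.77755737,  64.19997406]), (26.894086837768555, 28.256223678588867), np.int32(635)) [647.9  83.8 103. ]
102.72920076642447
20.5 (array([320.72839355, 131.99420166]), (24.601839065551758, 25.30389404296875), np.int32(524)) [647.9  21.  103. ]
102.61675074652163
-43.7 (array([319.34020996, 195.71536255]), (21.77239227294922, 22.815319061279297), np.int32(421)) [646.5 -44.7 103. ]
102.7458170577413
[[318.77107055 136.23081228]]
[[271.68555098 151.21845999]] 27.0667
```

View pics/wC1.png

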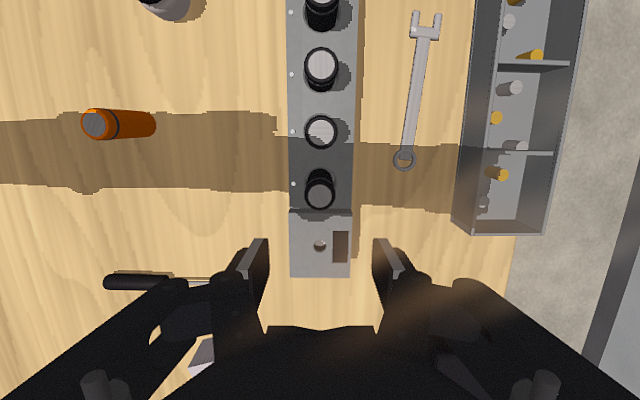

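View pics/wP1.png

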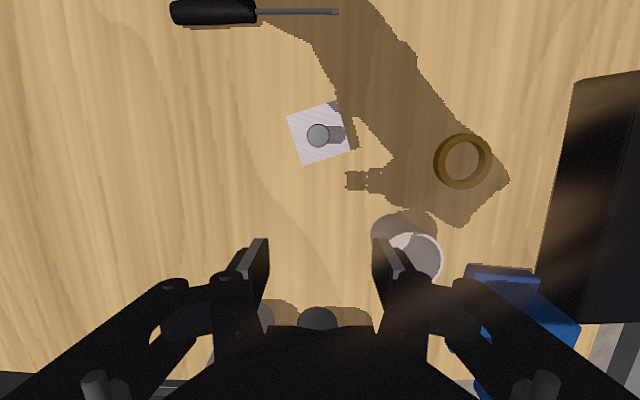

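View pics/wP2.png

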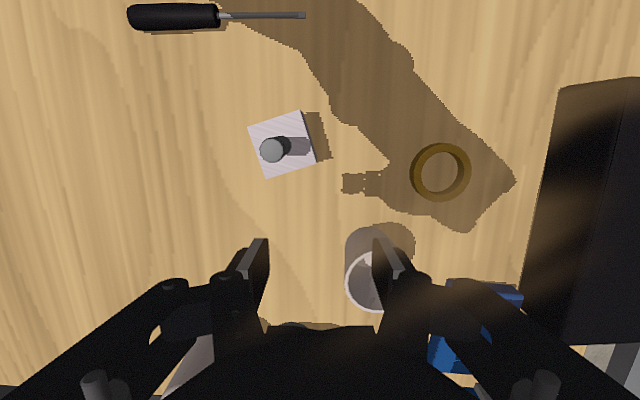

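```bash
cat >> h.py <<'E'
def pintop(im,guess,zmin,zmax,z0,win=30):
    P=cloud(im); u,v=np.int32(guess); sub=P[v-win:v+win,u-win:u+win]
    m=((sub[...,2]>zmin)&(sub[...,2]<zmax)).astype(np.uint8)
    n,l,st,c=cv2.connectedComponentsWithStats(m); i=1+np.argmax(st[1:,4])
    cs,_=cv2.findContours((l==i).astype(np.uint8),cv2.RETR_EXTERNAL,cv2.CHAIN_APPROX_NONE)
    e=cv2.fitEllipse(max(cs,key=len)); uv=np.array(e[0])+[u-win,v-win]
    return uv,e[1],onplane(im,[uv],z0)[0],np.nanmedian(sub[l==i],0)
E
python3 - <<'E'
from h import *
a,b=load('wP1'),load('wP2')
r=[pintop(a,(318,135),121,130,125),pintop(b,(271,150),121,130,125)]
for x in r: print(x)
print(tri([(a,r[0][0]),(b,r[1][0])]))
E
```

```text
(array([318.1423378 , 135.23353004]), (21.800928115844727, 22.46721649169922), array([ 482.46077374, -339.1660848 ,  125.        ]), array([ 482.33809497, -339.01603397,  124.10519765]))
(array([271.49613953, 150.06711578]), (23.343746185302734, 24.315052032470703), array([ 482.88335796, -339.09483219,  125.        ]), array([ 482.67730464, -339.10739431,  124.09471157]))
[ 482.45225728 -339.27249397  122.53248693]
```

```bash
python3 - <<'E'
from h import *
x,y=482.6,-339.2
move_ptp([x,y,190],list(rv(0)))
move_l([x,y,98],v=150); print(get_contact_force())
gripper_to(8,60); print(get_opening(),get_eef_pos(),get_contact_force())
move_l([x,y,205],v=100)
im=snap('wrist','wP3'); print(im['p'],get_contact_force(),get_opening(),get_t())
E
```

```text
[-0.80939584 -1.28296574  0.07615412]
18.743349332528346 [ 483.05583359 -339.54600936   99.01736951] [-0.82532786 -0.26758405  6.63881618]
[ 482.2866323  -338.93452468  204.25661393] [ 0.077093    0.21503742 -1.14365093] 18.479548447581614 29.9167
```

View pics/wP3.png

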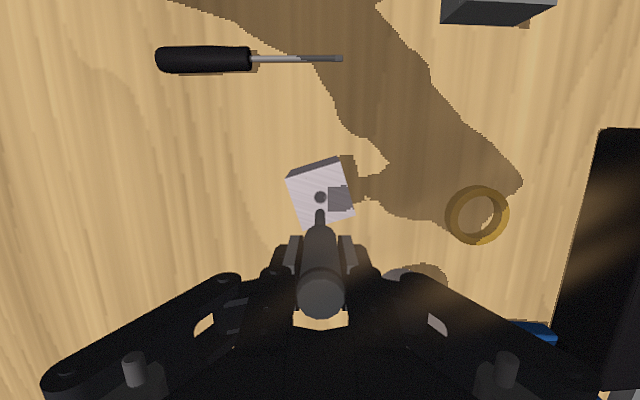

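```bash
python3 - <<'E'
from h import *
im=load('wP3')
r=pintop(im,(321,300),225,235,im['p'][2]+26,win=35); print(r, r[2]-im['p'])
R,o=cam(im)
p=im['p']
# predicted tip disc outline & shaft for straight pin
for dy in(0,1.0):
  print(proj(im,[p+[0,dy,-91],p+[0,dy+4,-91],p+[4,dy,-91],p+[-4,dy,-91]]).round(1))
c=im['pixels'][180:260,280:360]; cv2.imwrite('pics/c3.png',cv2.resize(c,None,fx=7,fy=7,interpolation=cv2.INTER_NEAREST))
E
```

```text
(array([320.12140274, 295.83183861]), (45.78276443481445, 47.42979431152344), array([ 482.25099126, -336.17059309,  230.25661393]), array([ 482.20160458, -336.76143176,  229.23794338])) [-0.03564104  2.76393159 26.        ]
[[320.4 213.2]
 [320.4 208.3]
 [325.5 213.2]
 [315.4 213.1]]
[[320.4 211.9]
 [320.4 207.1]
 [325.5 211.9]
 [315.4 211.9]]
```

View pics/c3.png

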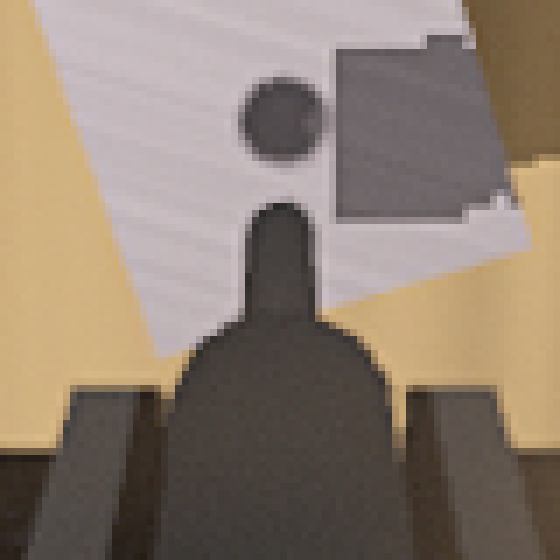

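```bash
python3 - <<'E'
from h import *
x,y=647.1,-121.8
move_ptp([x,y,205],list(rv(0)))
move_l([x,y,158],v=100); dwell(0.2)
im=snap('wrist','wP4'); print(im['p'],get_contact_force(),get_t())
print(proj(im,[[646.8,-122.3,60],im['p']+[0,0,-91]]))
c=im['pixels'][170:290,240:400]; cv2.imwrite('pics/c4.png',cv2.resize(c,None,fx=5,fy=5,interpolation=cv2.INTER_NEAREST))
s=snap('scene','sP4'); g=proj(s,[[647,-122,60]])[0].astype(int); c=s['pixels'][g[1]-60:g[1]+60,max(g[0]-80,0):g[0]+80]; cv2.imwrite('pics/c5.png',cv2.resize(c,None,fx=5,fy=5,interpolation=cv2.INTER_CUBIC))
E
```

```text
[ 647.5180093  -122.01931131  158.89505415] [-0.02158538  0.06236896 -1.1888256 ] 31.8417
[[319.24055963 210.47088714]
 [320.12431582 213.03945205]]
```

View pics/c4.png

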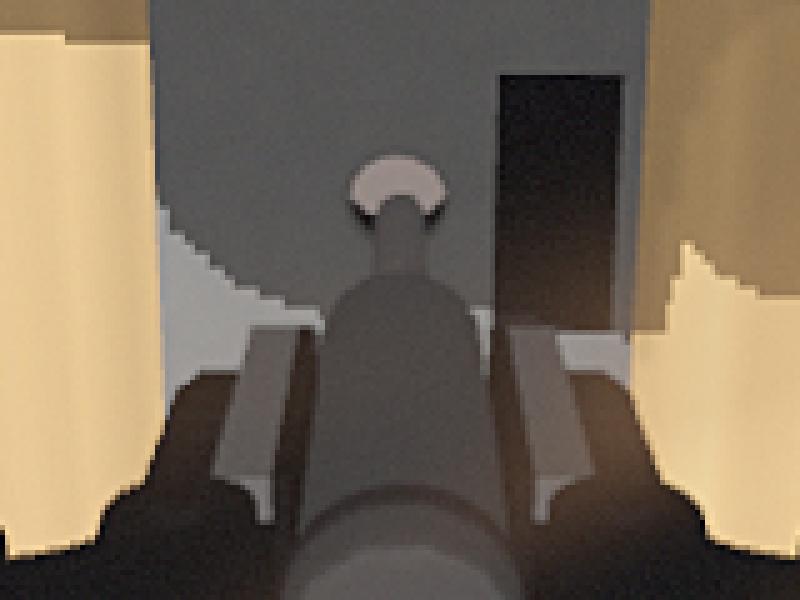

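View pics/c5.png

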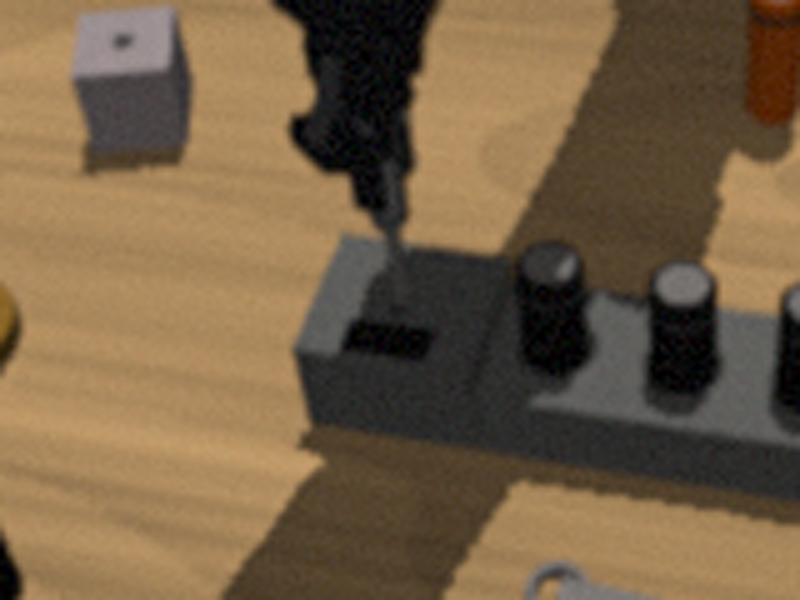

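```bash
python3 - <<'E'
from h import *
x,y=646.9,-121.9
insert(x,y,158,126,step=8,v=60,flim=8)
z=126
while z>112:
    z-=1; move_l([x,y,z],v=20); dwell(0.1); f=np.array(get_contact_force()); print(z,np.round(get_eef_pos(),1),f.round(1))
    if f[2]>10 or np.hypot(f[0],f[1])>12: break
print(get_t(),get_opening())
E
```

```text
150 [ 646.5 -121.7  149.3] [ 0.2  0.3 -0.1]
142 [ 646.6 -121.8  141.3] [ 0.2  0.8 -1.3]
134 [ 646.6 -121.8  133.4] [-0.   0.4 -0.4]
126 [ 646.6 -121.8  125.4] [0.6 0.  0.2]
125 [ 647.  -121.9  125.1] [0.5 0.4 0.9]
124 [ 646.9 -121.9  124. ] [-0.3 -0.8 -0.6]
123 [ 647.  -121.9  123.1] [0.7 0.  0.4]
122 [ 647.  -121.9  122.2] [0.8 0.3 2. ]
121 [ 647.  -122.   121.1] [ 0.7 -0.3  2.8]
120 [ 647.  -121.9  120.1] [ 1.2 -0.7  2.8]
119 [ 647.  -121.9  119.1] [ 0.2 -0.3  2.9]
118 [ 647.  -121.9  118.1] [0.5 0.2 3.4]
117 [ 647.  -121.9  117. ] [ 1.7 -0.4  3.7]
116 [ 647.1 -122.   116.9] [ 0.8 -0.6  9.2]
115 [ 647.2 -122.1  116.7] [-1.6  0.6 14.3]
36.875 18.7539144773035
```

```bash
python3 - <<'E'
from h import *
for _ in range(4): dwell(0.3); print(np.round(get_contact_force(),1),np.round(get_eef_pos(),2),get_opening())
snap('wrist','wF');snap('top','tF'); s=load('tF');cv2.imwrite('pics/tFc.png',cv2.resize(s['pixels'][140:310,180:470],None,fx=2.75,fy=2.75))
P=cloud(s)
for n,(a,b,c,d) in {'s1':(273,175,293,200),'s3':(318,175,338,200)}.items():
    Q=P[b:d,a:c].reshape(-1,3); print(n,np.nanpercentile(Q[:,2],97))
E
```

```text
[-2.1 -0.2 15.9] [ 647.24 -122.04  116.7 ] 18.708221954097166
[-1.2  0.7 16. ] [ 647.26 -122.04  116.69] 18.862802941822817
[-2.2  1.  14.8] [ 647.22 -122.06  116.68] 19.20294424496617
[-1.6  0.4 15.4] [ 647.28 -122.02  116.71] 18.168072884071027
s1 106.13632082707123
s3 106.8144033370553
```

View pics/wF.png

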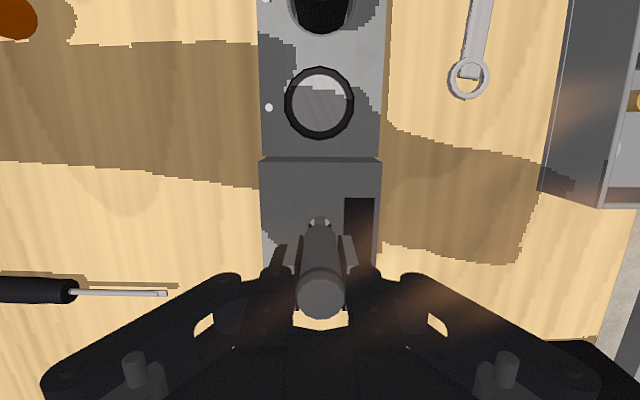

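View pics/tFc.png

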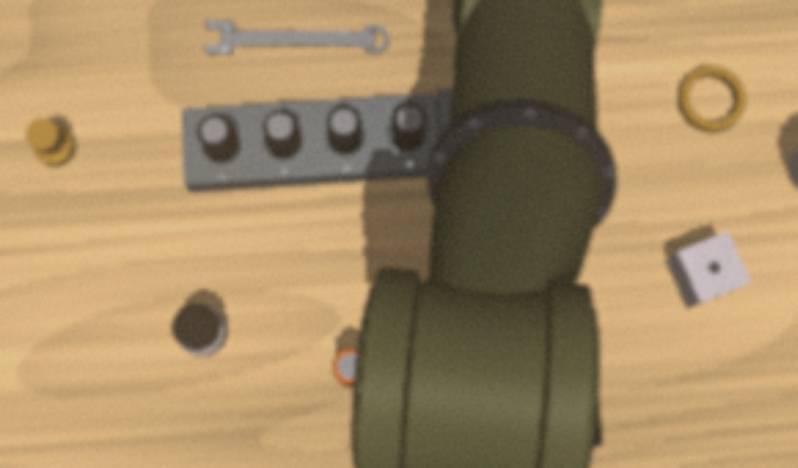

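All four wells are full: the cell tops lie at (217,130), (283,127), (345,122) and (410,118) in the top crop. The pin is in the hole and pushing steadily with about 15 N. The bystanders that are in view have not moved.

```bash
python3 -c "
from station import *
print(get_t());sign_off();print(get_t(),get_contact_force())"
```

```text
38.175
the job is handed in; nothing more can be done
the job is handed in; nothing more can be done
```

I put the two spare cells into the empty wells (1 and 3) and let go of them. I then took the reset pin from its stand, put it through the housing hole and pressed the button to its stop. I handed the job in at about 38 s with the pin still gripped.

**Cells:** The wrist camera's depth showed both spares and the cell in well 2 with tops at about 102.7 mm. Both spares were within about 1.1 mm of their measured well centres, and insertion met no noticeable force. In that check the mask failed to pick out the cell in well 0. I confirmed that cell only by eye in the final top view, where all four cells stand in line.

**Button:** Force rose from about 2 N at first contact to about 3.7 N over roughly 5 mm. It then climbed sharply at the stop and held steady at 15–16 N, with the pin at rest and the gripper opening steady at about 19 mm.

**Disagreements between measurements:**
- The top camera put things 1–3 mm from where the wrist camera did, so I used the wrist camera's values.
- Heights found from two wrist views came out 1–2.5 mm lower than the stated ones.

**Other things on the bench:** I saw no contact with any of them. In the final top view the arm hid part of the bench, including the screwdriver, which stood clear in the wrist view. I did not measure them all again.

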